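# Fit the crank to a hand coffee mill and take up the burrs

## Robot

A 7-joint arm with a two-finger parallel gripper is mounted at the origin on the work surface; the furniture and walls round the work are solid. World frame = base frame: x ahead of the robot, y to its left, z up, the work surface at z = 0. Lengths are in m, angles in rad, forces in N, time in s.
With the tool pointing down it reaches from about 0.4 to 0.85 m from the base axis. Payload 10.4 kg.
Tool frame: the origin (TCP) lies at the very end of the fingers, on their centre line; the grasp point (between the pads) lies 19 mm behind it; z points along the fingers, y is the line along which they close (so a half turn about z gives the same grasp; the last joint's range is limited). The gripper opens to 85 mm and grips with 20 to 120 N. Pads are 22 mm wide; open, the fingers measure 114 mm over their backs; the gripper's body (76 mm by 85 mm) begins 54 mm behind the grasp point. The pads swing forward as they close: fully open they stand 13 mm farther back than shut.
Start: joints at [-1.197, 0.332, -0.065, 1.46, 0.022, 1.35, -0.088], TCP at [0.242, 0.576, 0.231] pointing down, gripper open.
Joint ranges: [-2.6, 2.6], [-0.5, 2.12], [-1.47, 1.34], [0.16, 2.42], [-1.27, 4.41], [0.06, 2.06], [-2.6, 2.6]. Speed limits (rad/s): [2.22, 2.22, 2.79, 2.79, 3.14, 3.14, 3.14].

## Interface

Orientations are given as a unit quaternion [x, y, z, w].
In Python, from workcell import manip gives the robot as it stands.
- The arm moves only by the shell command python3 -m jog 'ROWS' [FORCE]. ROWS is a JSON object with one list for each field, all of the same length, 1 to 20, a row being the entries at one place: drx, dry, drz (a rotation vector in rad), tx, ty, tz (the shift in m), aperture (the opening from 0.0 (shut) to 1.0 (fully open)); each row is the pose to reach, as a shift and turn from the pose commanded when the command began, along the tool's axes at that moment; what a row does not reach only later rows make up. A row lasts 1/8 s, in which the tool goes at most 0.0625 m and 0.188 rad, less where a joint would pass 70% of its speed; a pose out of reach is approached as far as the arm can. The fingers move at their own pace and stop on an object; FORCE is the grip in N (left out, the last holds). Time passes only in rows, so rows that do not move let the fingers close. It prints the time, the measured TCP pose, the force, the opening and the grip force at its end. Input that does not fit is refused with a message, and nothing moves.
- manip.get_obs(): the state, without advancing time (a new reading comes with each control period).
- manip.camera(name): name is "side" or "top" or "wrist"; returns the picture (420x560x3 uint8, blue, green, red); there is no depth.
- manip.calibration(name): a dict with "fx", "fy", "cx", "cy" (pixels), "world_from_camera" (4x4, takes a point from camera to world coordinates); the wrist camera has in their place "tool_from_camera" (4x4, takes a point from camera to tool coordinates, whose origin is the TCP and whose axes are the flange's). Camera axes: x right, y up, looking along -z (the intrinsics and any distortion apply to the point x, -y, -z); pixel columns grow to the right and rows downward; lengths in m; the calibration is good to about 2 mm. A picture is of the moment at which its call begins: read the wrist's pose just before it. calibration takes no time and is no camera call.
- manip.hand_in(): hands the job in; it is judged then, once.
Trained networks look in the newest picture that a camera, given by its name, has taken for a name from the list of things; names that differ only in an ending like _2 or _b are one class to them, and where a whole thing is asked for, a point or a joint stands for the part that bears it (a point fixed in the world has none). Each returns a list of dicts, best first, with "confidence" (0 to 1); they miss things now and then, are a little off and sometimes report something else, mostly with a low value. They report only what shows in the picture. A call takes as long as a camera call.
- manip.outline_of(camera, thing): "mask" (420x560 bool, what is visible of it) and "bbox" ([left, top, right, bottom] in pixels, round what is visible of it).
The state is a dict: "clock": time; "joint_pos": joint angles; "joint_velocities": joint speeds; "tau": joint torques, N m; "position": TCP position; "ee_rot": TCP orientation; "ft_force": force on the tool from outside, world axes, zero at the start; "torque": the same for the moment, N m; "grip_width": opening from 0.0 (shut) to 1.0 (fully open); "grasp_force": force on a finger pad.
Only numpy, scipy, OpenCV 4.12 (cv2) and the standard library are available. Lean on these libraries where they do the work, as an engineer would, in place of code of your own. Each camera call takes 0.05 s, during which the arm holds its last target. There are 200 camera calls.

## Task

The coffee mill on its suction foot has been cleaned and its crank still lies on the worktop beside it. Fit the crank on the mill's splined axle, feeling for the splines without forcing it or turning the burrs, and press it home gently until it has clicked over its sprung balls and sits flat on the axle's shoulder. Then crank the burrs clockwise, seen from above, through half a turn, never backwards, let go and leave the crank fully home; do not push the mug or the copper-lidded jar about.

Things in the scene. Friction and masses are not known exactly. Their poses are not given: they have to be found in the camera images.
- mill: Hand coffee mill held fast by its black rubber suction foot (112 mm across, small vacuum lever toward the mill's -x); amber jar, dark wood waist, black knurled collar 77 mm across up to 152 mm, brass bearing 38 mm across up to 160 mm. Origin: on its axis on the worktop, z up, always upright. The axle on top belongs to it.
- mill_shoulder (a point): Point on the mill's axis 165 mm above the worktop: middle of the flat shoulder (steel disc 33 mm across, 4 mm thick, turning with the axle) on which the hub's underside must sit when home. Over 35 N between crank and mill on the way on, or 60 N ever, counts as forcing. Axes as the mill's.
- spline_top (a point): On the mill's axis 22 mm above the shoulder: flat tops of the axle's four splines, a cross of ribs 8 mm wide with edges bevelled 1.5 mm, reaching 12 mm out. Above them a round pilot 13 mm across, 5 mm high, then a 7 mm tapered nose. Axes are the mill's, NOT the splines': where the splines point is not reported, can be any angle (a cross repeats every 90 degrees) and must be felt or seen.
- click_height (a point): Point on the mill's axis 14 mm above the shoulder: height of two sprung brass balls in the ends of two facing splines, standing out 2.3 mm. The sinking hub meets them with its underside about 17 mm above the shoulder; it takes roughly 5 to 12 N to push it over them, then it clicks home (0 mm).
- axle (a joint): Angle in rad that axle and burrs have turned since the start: 0 at the start wherever the splines then point; grows clockwise seen from above; half a turn is 3.14. The burrs resist with about 0.15 N m at any angle and stay where left; a light drag of the hub on the spline tops does not turn them.
- crank: Loose steel crank, 0.16 to 0.27 kg, lying hub down, knob up. Origin: on the bore axis at the hub's flat underside; z up, x along the arm to the knob. Through bore: a cross along x and y, slots 9.8 mm wide reaching 12.8 mm from the axis; fits within about 4 degrees in any of four quarter positions. Flat arm 16 mm wide, 15 to 22 mm above the underside, ends at x = 93 mm.
- hub_grip (a point): Point on the crank's bore axis 21 mm above the hub's underside. The hub is 36 x 36 mm and 24 mm high, nearly all the weight lies in it; its sides facing the crank's own +y and -y are free and flat: grip there from above, fingers closing along y. Axes as the crank's.
- knob_mid (a point): Grip point on the axis of the crank's dark wooden knob: 85 mm from the bore along the crank's +x, 44 mm above the hub's underside. The knob is 25 mm across, stands 24 to 60 mm above the underside and spins freely on its upright pin, so the fingers need not turn with the crank.
- mug: Speckled stoneware mug upside down with its handle, 95 x 132 x 113 mm, loose bystander; origin under its middle.
- copper_jar: Small glass jar with a copper lid, 62 mm across, 60 mm high, loose bystander; origin under its middle.

How it is judged:
On the way, in this order (a step that is already met when the one before it is completed fails the run):
1. the crank sits home on the axle's shoulder, the burrs not yet cranked (horizontal distance between crank and mill_shoulder below 0.003 m and z of crank in the frame of mill_shoulder between -0.002 and 0.0025 m and angle between crank's own z axis and vertical below 0.09 rad and value of joint axle below 0.6 rad), for 0.3 s.
2. the burrs have been cranked clockwise through half a turn, the crank still on the splines (value of joint axle above 2.7 rad and horizontal distance between crank and mill_shoulder below 0.005 m), for 0.1 s.
At the end, for the whole second after the job is handed in: The crank's hub lies on the axle's shoulder (underside within 2.5 mm of it, bore within 3 mm of the mill's axis, upright within 0.09 rad), the burrs have been turned clockwise by half a turn (2.7 to 3.75 rad from the start), and crank and axle are at rest and released (horizontal distance between crank and mill_shoulder below 0.003 m and z of crank in the frame of mill_shoulder between -0.002 and 0.0025 m and angle between crank's own z axis and vertical below 0.09 rad and value of joint axle between 2.7 and 3.75 rad and velocity of joint axle below 0.05 rad/s and linear speed of crank below 0.02 m/s and contact force between the fingers and crank below 0.1 N); the robot touches nothing.
It fails at once if the crank, not yet home, is forced on the axle with more than 35 N (contact force between crank and mill above 35 N and z of crank in the frame of mill_shoulder above 0.003 m).
It fails at once if the crank is jammed against the mill with more than 60 N (contact force between crank and mill above 60 N).
It fails at once if the burrs are wound backwards by more than 0.35 rad (value of joint axle below -0.35 rad).
It fails at once if the mug or the copper-lidded jar is pushed more than 30 mm (distance of any of mug, copper_jar from where it was at the start of the episode above 0.03 m).
It also fails if it takes over 72 s, if anything falls off the work surface, if the arm or the gripper's body presses on something with over 40 N, if the wrist force passes 120 N, or if a joint passes its speed limit or range.

## Working session

There is one attempt and no reset: what is moved stays moved. The work goes in short steps, Python scripts to look and compute and a shell command to move; the robot and the scene stay as the last step left them, time stands still between calls to the robot, and variables do not carry over. Pictures are saved under pics/ and viewed, at most 10 in all, crops included, and the job is handed in when it is done.

```bash
mkdir -p pics; cat > h.py <<'E'
import numpy as np, cv2
from scipy.spatial.transform import Rotation as R
from workcell import manip
def pose():
    o=manip.get_obs(); T=np.eye(4); T[:3,:3]=R.from_quat(o["ee_rot"]).as_matrix(); T[:3,3]=o["position"]; return T
def cam(n,T=None):
    c=manip.calibration(n)
    return c,(c["world_from_camera"] if "world_from_camera" in c else (pose() if T is None else T)@np.array(c["tool_from_camera"]))
def proj(n,P,T=None):
    c,W=cam(n,T); p=np.linalg.inv(W)@np.r_[P,1]; 
    return np.array([c["fx"]*p[0]/-p[2]+c["cx"], c["fy"]*-p[1]/-p[2]+c["cy"]])
def at_z(n,uv,z,T=None):
    c,W=cam(n,T); W=np.array(W); d=W[:3,:3]@np.array([(uv[0]-c["cx"])/c["fx"],-(uv[1]-c["cy"])/c["fy"],-1]); o=W[:3,3]
    return o+d*(z-o[2])/d[2]
E
python3 - <<'E'
from h import *
for n in ["top","side","wrist"]:
    im=manip.camera(n); cv2.imwrite(f"pics/{n}0.png",im); c=manip.calibration(n); print(n,{k:(np.round(v,3).tolist() if not isinstance(v,str) else v) for k,v in c.items()})
    for t in ["mill","crank","mug","copper_jar","axle","knob_mid"]:
        for r in manip.outline_of(n,t)[:2]:
            ys,xs=np.nonzero(r["mask"]); print(t,round(r["confidence"],2),np.round(r["bbox"]),xs.mean().round(1),ys.mean().round(1))
print(pose().round(3))
a=cv2.imread("pics/top0.png");b=cv2.imread("pics/side0.png")
cv2.imwrite("pics/both.png",cv2.resize(np.hstack([a,b]),(800,300)))
E
```

```text
top {'fx': 402.828, 'fy': 402.828, 'cx': 276.778, 'cy': 204.345, 'world_from_camera': [[0.024, 0.988, -0.15, 0.426], [-1.0, 0.022, -0.018, 0.113], [-0.014, 0.151, 0.988, 0.994], [0.0, 0.0, 0.0, 1.0]]}
mill 0.67 [284. 184. 328. 236.] 306.0 207.8
crank 0.95 [201. 233. 218. 287.] 208.5 257.3
mug 0.93 [219. 117. 262. 175.] 238.9 142.9
copper_jar 0.78 [344. 140. 372. 165.] 355.7 151.3
copper_jar 0.66 [215. 119. 264. 176.] 239.0 143.0
axle 0.49 [300. 188. 314. 205.] 308.6 198.2
knob_mid 0.97 [202. 234. 218. 288.] 208.6 255.6
side {'fx': 438.888, 'fy': 438.888, 'cx': 282.848, 'cy': 207.81, 'world_from_camera': [[-0.991, 0.102, -0.088, 0.458], [-0.133, -0.637, 0.759, 0.862], [0.021, 0.764, 0.645, 0.743], [0.0, 0.0, 0.0, 1.0]]}
mill 0.61 [256. 160. 306. 238.] 277.0 204.2
mill 0.21 [269. 160. 282. 173.] 276.8 168.8
crank 0.62 [296. 285. 355. 311.] 320.6 298.9
mug 0.89 [172. 220. 232. 282.] 198.3 249.2
copper_jar 0.68 [219. 168. 244. 197.] 231.1 181.0
axle 0.75 [269. 163. 283. 174.] 276.6 168.7
axle 0.22 [255. 160. 306. 240.] 276.6 204.9
knob_mid 0.61 [294. 286. 352. 313.] 320.6 299.0
wrist {'fx': 306.935, 'fy': 306.935, 'cx': 275.164, 'cy': 212.74, 'tool_from_camera': [[0.0, 0.961, 0.275, 0.07], [1.0, -0.0, 0.001, 0.001], [0.001, 0.275, -0.961, -0.142], [0.0, 0.0, 0.0, 1.0]]}
[[-0.922  0.386  0.     0.242]
 [ 0.386  0.922  0.     0.576]
 [-0.     0.    -1.     0.231]
 [ 0.     0.     0.     1.   ]]
```

View pics/top0.png

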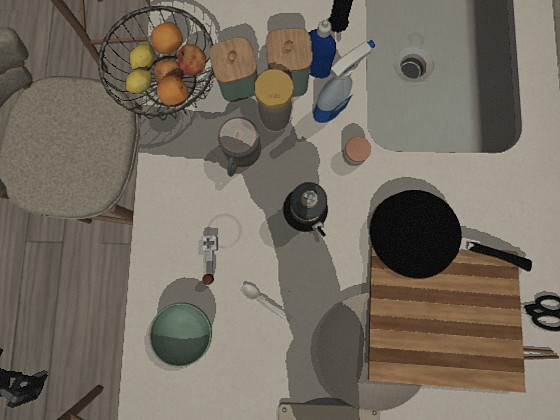

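View pics/side0.png

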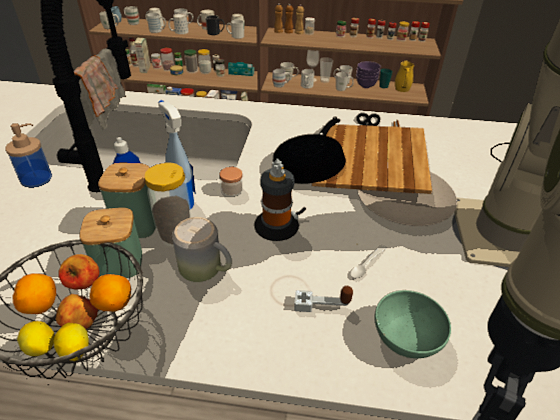

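The top view shows the crank hub at about (209,243), its knob at (208,280) and the axle at (309,198). The mug is at (239,143) and the copper lid at (357,151). The side view puts the hub at (303,299), the knob at (346,294) and the axle at (277,167).

```bash
python3 - <<'E'
from h import *
print("hub",at_z("top",(209,243),.024),at_z("side",(303,299),.024))
print("knob",at_z("top",(208,279),.06),at_z("side",(346,290),.06))
print("axle",at_z("top",(309.5,198),.19),at_z("side",(276.8,167),.192))
print("mug",at_z("top",(238,138),.113),"jar",at_z("top",(357,150),.06))
T=pose(); print(manip.get_obs()["ft_force"])
im=cv2.imread("pics/top0.png"); a=cv2.resize(im[222:292,184:254],(400,400),interpolation=cv2.INTER_CUBIC); b=cv2.resize(im[170:240,275:345],(400,400),interpolation=cv2.INTER_CUBIC)
cv2.imwrite("pics/crop.png",np.hstack([a,b]))
E
```

```text
hub [0.47625409 0.29070861 0.024     ] [0.47699518 0.29586276 0.024     ]
knob [0.392385   0.28233986 0.06      ] [0.39384056 0.28937223 0.06      ]
axle [0.56300789 0.06116343 0.19      ] [0.56450357 0.07941552 0.192     ]
mug [0.71081109 0.22007108 0.113     ] jar [ 0.70372076 -0.05903653  0.06      ]
[-0.19782733 -0.59211122 -0.45819727]
```

View pics/crop.png

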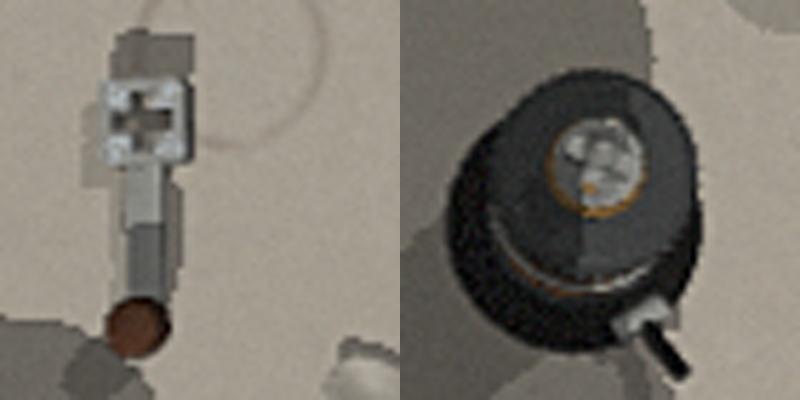

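```bash
python3 -m jog '{"drx": [0,0,0,0,0,0,0,0,0,0],"dry": [0,0,0,0,0,0,0,0,0,0],"drz": [-0.06,-0.12,-0.18,-0.25,-0.32,-0.4,-0.487,-0.487,-0.487,-0.487],"tx": [-0.04,-0.08,-0.12,-0.16,-0.21,-0.26,-0.30,-0.3255,-0.3255,-0.3255],"ty": [-0.02,-0.04,-0.06,-0.085,-0.11,-0.135,-0.155,-0.1704,-0.1704,-0.1704],"tz": [0.01,0.02,0.03,0.05,0.06,0.08,0.10,0.10,0.10,0.10],"aperture": [1,1,1,1,1,1,1,1,1,1]}' 40; python3 - <<'E'
from h import *
T=pose();print(T.round(3)); im=manip.camera("wrist"); cv2.imwrite("pics/w1.png",im)
for t in ["crank","knob_mid"]:
    for r in manip.outline_of("wrist",t)[:2]: print(t,r["confidence"],r["bbox"])
E
```

```text
clock: 2.3
position: [0.4755, 0.2943, 0.1315]
ee_rot: [-0.045, 0.999, 0.0, 0.0]
ft_force: [-0.8, 0.1, 0.1]
grip_width: 1.003
grasp_force: 0.0
[[-0.996 -0.091  0.     0.476]
 [-0.091  0.996  0.001  0.294]
 [-0.     0.001 -1.     0.131]
 [ 0.     0.     0.     1.   ]]
crank 0.78 [255.0, 86.9, 295.6, 233.9]
crank 0.59 [0.4, 220.0, 85.6, 344.7]
knob_mid 0.63 [254.3, 85.7, 297.4, 234.9]
```

View pics/w1.png

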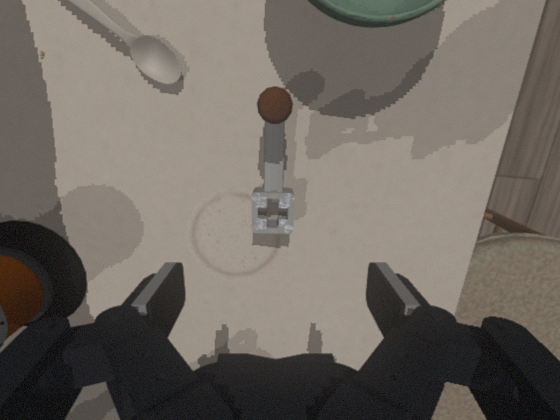

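The hub is at (273,211), aligned with the image, and the knob is at (275,104). The mill shows at the lower left.

```bash
python3 - <<'E'
from h import *
T=pose();h=at_z("wrist",(273,211),.024);k=at_z("wrist",(275,104),.055);d=k-h
print(h,k,np.hypot(*d[:2]),np.degrees(np.arctan2(d[1],d[0])),T[:3,:3].T@(h-T[:3,3]),T[:3,:3].T@(k-T[:3,3]))
E
```

```text
[0.47568063 0.29423502 0.024     ] [0.39261884 0.2882736  0.055     ] 0.08327544374842494 -175.89486964392577 [-0.00043    -0.00058177  0.10746256] [0.08282643 0.00114352 0.0764595 ]
```

```bash
python3 -m jog '{"drx": [0,0,0,0,0,0,0,0,0,0,0],"dry": [0,0,0,0,0,0,0,0,0,0,0],"drz": [0.01,0.02,0.02,0.02,0.02,0.02,0.02,0.02,0.02,0.02,0.02],"tx": [0,0,0,0,0,0,0,0,0,0,0],"ty": [0,0,-0.0005,-0.0005,-0.0005,-0.0005,-0.0005,-0.0005,-0.0005,-0.0005,-0.0005],"tz": [0.05,0.09,0.115,0.128,0.128,0.128,0.128,0.128,0.128,0.128,0.128],"aperture": [0.9,0.75,0.7,0.7,0.7,0,0,0,0,0,0]}' 40; python3 - <<'E'
from h import *
print(pose().round(4))
E
```

```text
clock: 3.82
position: [0.4768, 0.2937, 0.0047]
ee_rot: [-0.035, 0.999, 0.001, 0.001]
ft_force: [-0.2, 0.3, 6.9]
grip_width: 0.41
grasp_force: 40.6
[[-0.9975 -0.0701  0.0019  0.4768]
 [-0.0701  0.9975  0.0016  0.2937]
 [-0.002   0.0015 -1.      0.0047]
 [ 0.      0.      0.      1.    ]]
```

```bash
python3 -m jog '{"drx": [0,0,0,0,0,0,0,0,0,0,0],"dry": [0,0,0,0,0,0,0,0,0,0,0],"drz": [0,0,0,0,0,0,0,0,0,0,0],"tx": [0,0,0,-0.02,-0.04,-0.07,-0.1,-0.115,-0.12,-0.12,-0.12],"ty": [0,0,0,-0.03,-0.06,-0.1,-0.14,-0.17,-0.179,-0.179,-0.179],"tz": [-0.03,-0.08,-0.13,-0.17,-0.2,-0.22,-0.23,-0.23,-0.23,-0.23,-0.23],"aperture": [0,0,0,0,0,0,0,0,0,0,0]}' 50; python3 - <<'E'
from h import *
im=manip.camera("wrist"); cv2.imwrite("pics/w2.png",im);print(pose().round(4))
for t in ["mill","axle","crank"]:
    for r in manip.outline_of("wrist",t)[:2]: print(t,r["confidence"],r["bbox"])
cv2.imwrite("pics/w2b.png",cv2.resize(im[:,:],(800,600),interpolation=cv2.INTER_CUBIC))
E
```

```text
clock: 5.2
position: [0.6074, 0.1247, 0.2332]
ee_rot: [-0.036, 0.999, 0.0, -0.0]
ft_force: [-0.8, 0.4, -2.3]
grip_width: 0.408
grasp_force: 51.3
[[-9.974e-01 -7.250e-02 -4.000e-04  6.075e-01]
 [-7.250e-02  9.974e-01  8.000e-04  1.247e-01]
 [ 3.000e-04  8.000e-04 -1.000e+00  2.333e-01]
 [ 0.000e+00  0.000e+00  0.000e+00  1.000e+00]]
mill 0.85 [143.5, 79.2, 256.1, 208.7]
axle 0.96 [156.7, 137.4, 207.7, 188.0]
crank 0.78 [232.8, 25.1, 316.4, 321.5]
```

View pics/w2b.png

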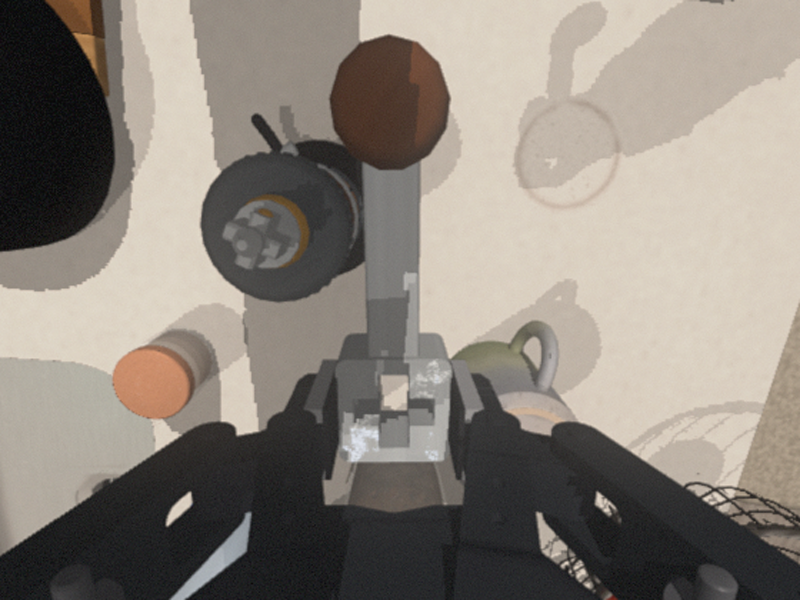

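The wrist view at 800x600 shows the axle's cross near (245,243), turned some 20 degrees. The held hub is at (394,410) with its bore visible. I'll zoom in on both.

```bash
python3 - <<'E'
import cv2,numpy as np
im=cv2.imread("pics/w2.png"); f=lambda u,v,w:cv2.resize(im[v:v+w,u:u+w],(400,400),interpolation=cv2.INTER_CUBIC)
cv2.imwrite("pics/c2.png",np.hstack([f(150,130,66),f(226,236,100)]))
E
```

```text
(no output)
```

View pics/c2.png

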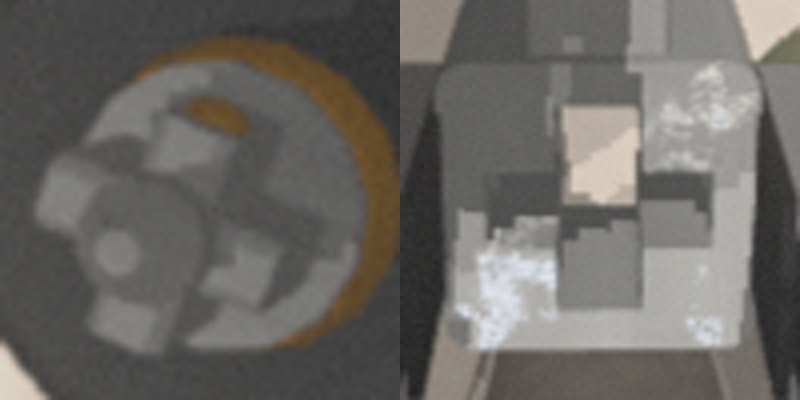

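```bash
python3 - <<'E'
from h import *
T=pose(); 
f=lambda x,y:(150+(x-.0)/400*66,130+y/400*66)
S=.187
P={k:at_z("wrist",f(*p),S,T) for k,p in dict(top=(187,140),bot=(127,322),left=(67,193),right=(245,270)).items()}
for a,b in (("bot","top"),("left","right")):
    d=T[:3,:3].T@(P[b]-P[a]); print(a,b,np.linalg.norm(d),"tool ang",np.degrees(np.arctan2(d[1],d[0])),"mid",(P[a]+P[b])/2)
print("nose",at_z("wrist",f(118,252),.199,T)); print("bearing?")
zt=T[2,3]+.0193
g=lambda x,y:(226+(x-400)/4,236+y/4)
B={k:T[:3,:3].T@(at_z("wrist",g(*p),zt,T)-T[:3,3]) for k,p in dict(c=(597,206),l=(438,206),r=(757,206),t=(597,62),b=(597,350),sl=(487,206),sr=(712,206)).items()}
for k,v in B.items(): print(k,(v*1e3).round(2))
E
```

```text
bot top 0.01989964727676572 tool ang 22.731082223786782 mid [0.56840212 0.06142084 0.187     ]
left right 0.018947132261642283 tool ang 114.1805332703019 mid [0.56835165 0.06141242 0.187     ]
nose [0.56864143 0.06149483 0.199     ]
bearing?
c [ -0.33   1.39 -19.3 ]
l [ -0.34 -16.33 -19.31]
r [ -0.33  19.22 -19.29]
t [ 16.98   1.38 -19.3 ]
b [-18.95   1.39 -19.3 ]
sl [ -0.34 -10.87 -19.3 ]
sr [ -0.33  14.2  -19.29]
```

The spline angle is about +23.5° in the tool frame and the mill axis lies near (.5685,.0614). I'll turn the tool onto the splines now, then measure again so camera bias cancels.

```bash
python3 -m jog '{"drx": [0,0,0,0,0,0,0],"dry": [0,0,0,0,0,0,0],"drz": [0.12,0.25,0.36,0.41,0.41,0.41,0.41],"tx": [-0.003,-0.006,-0.01,-0.0112,-0.0112,-0.0112,-0.0112],"ty": [-0.01,-0.02,-0.03,-0.035,-0.035,-0.035,-0.035],"tz": [0,0,0,0,0,0,0],"aperture": [0,0,0,0,0,0,0]}'; python3 - <<'E'
from h import *
im=manip.camera("wrist"); cv2.imwrite("pics/w3.png",im);print(pose().round(4), manip.get_obs()["joint_pos"])
for t in ["axle","crank"]:
    for r in manip.outline_of("wrist",t)[:1]: 
        print(t,r["confidence"],r["bbox"])
        if t=="axle": l,tp=int(r["bbox"][0])-8,int(r["bbox"][1])-8
print(l,tp)
f=lambda u,v,w:cv2.resize(im[v:v+w,u:u+w],(400,400),interpolation=cv2.INTER_CUBIC)
cv2.imwrite("pics/c3.png",np.hstack([f(l,tp,66),f(226,236,100)]))
E
```

```text
clock: 6.28
position: [0.6217, 0.0892, 0.2333]
ee_rot: [0.168, 0.986, 0.0, -0.0]
ft_force: [0.1, 0.4, -1.7]
grip_width: 0.409
grasp_force: 51.4
[[-9.432e-01  3.323e-01  0.000e+00  6.217e-01]
 [ 3.323e-01  9.432e-01  3.000e-04  8.920e-02]
 [ 1.000e-04  3.000e-04 -1.000e+00  2.333e-01]
 [ 0.000e+00  0.000e+00  0.000e+00  1.000e+00]] [-0.4457971   0.34020746  0.29805102  1.46560073 -0.10085456  1.35072627
  1.09025424]
axle 0.58 [181.6, 140.2, 235.1, 195.3]
crank 0.95 [231.8, 25.5, 318.5, 322.8]
173 132
```

View pics/c3.png

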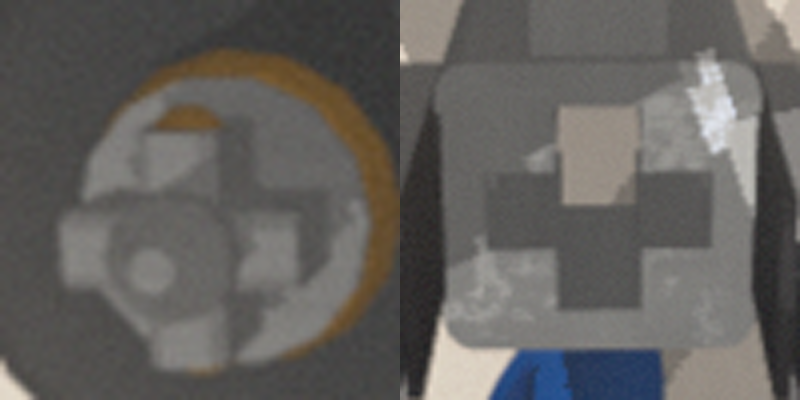

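```bash
python3 - <<'E'
from h import *
T=pose(); f=lambda x,y:(173+x/400*66,132+y/400*66)
tl=lambda P:T[:3,:3].T@(P-T[:3,3])
P={k:tl(at_z("wrist",f(*p),.187,T)) for k,p in dict(top=(181,152),bot=(188,342),left=(80,245),right=(275,248)).items()}
for a,b in (("bot","top"),("left","right")):
    d=P[b]-P[a]; print(a,b,np.linalg.norm(d),np.degrees(np.arctan2(d[1],d[0])),"mid",(P[a]+P[b])/2)
print("nose",tl(at_z("wrist",f(152,270),.199,T)),"shoulder ctr?",)
g=lambda x,y:(226+(x-400)/4,236+y/4); zt=T[2,3]+.0193
print("bore",tl(at_z("wrist",g(599,207),zt,T)))
E
```

```text
bot top 0.019325852524671703 1.5723665500566921 mid [ 0.04150383 -0.04270505  0.04633092]
left right 0.01975135682373215 90.87088095176433 mid [ 0.04169066 -0.0434058   0.04633076]
nose [ 0.0412498  -0.04311617  0.03433083] shoulder ctr?
bore [ 0.00010262  0.00168279 -0.01929963]
```

```bash
python3 -m jog '{"drx": [0,0,0,0,0,0,0],"dry": [0,0,0,0,0,0,0],"drz": [0.015,0.015,0.015,0.015,0.015,0.015,0.015],"tx": [0.02,0.0414,0.0414,0.0414,0.0414,0.0414,0.0414],"ty": [-0.02,-0.0447,-0.0447,-0.0447,-0.0447,-0.0447,-0.0447],"tz": [0,0,0.02,0.028,0.031,0.034,0.034],"aperture": [0,0,0,0,0,0,0]}' | tr '\n' ' '; python3 -m jog '{"drx": [0,0],"dry": [0,0],"drz": [0,0],"tx": [0,0],"ty": [0,0],"tz": [0.002,0.003],"aperture": [0,0]}' | tr '\n' ' '
```

```text
clock: 7.3 position: [0.5681, 0.0605, 0.1994] ee_rot: [0.176, 0.984, 0.0, 0.0] ft_force: [0.2, 0.3, -1.4] grip_width: 0.414 grasp_force: 51.3 clock: 7.55 position: [0.568, 0.0604, 0.1963] ee_rot: [0.176, 0.984, 0.0, 0.0] ft_force: [-0.1, -0.6, -1.6] grip_width: 0.409 grasp_force: 51.3
```

```bash
python3 -m jog '{"drx": [0,0,0],"dry": [0,0,0],"drz": [0,0,0],"tx": [0,0,0],"ty": [0,0,0],"tz": [0.0015,0.003,0.004],"aperture": [0,0,0]}' | tr '\n' ' '; python3 -m jog '{"drx": [0,0],"dry": [0,0],"drz": [0,0],"tx": [0,0],"ty": [0,0],"tz": [0.0015,0.0025],"aperture": [0,0]}' | tr '\n' ' '
```

```text
clock: 7.92 position: [0.5679, 0.0604, 0.1922] ee_rot: [0.176, 0.984, 0.0, -0.0] ft_force: [-0.3, 1.1, -2.0] grip_width: 0.41 grasp_force: 51.3 clock: 8.18 position: [0.5679, 0.0604, 0.1897] ee_rot: [0.176, 0.984, 0.0, -0.0] ft_force: [0.5, -1.0, -2.0] grip_width: 0.407 grasp_force: 51.3
```

```bash
python3 -m jog '{"drx": [0,0],"dry": [0,0],"drz": [0,0],"tx": [0,0],"ty": [0,0],"tz": [0.001,0.002],"aperture": [0,0]}' | tr '\n' ' '; python3 -m jog '{"drx": [0,0,0],"dry": [0,0,0],"drz": [0,0,0],"tx": [0,0,0],"ty": [0,0,0],"tz": [0.001,0.002,0.003],"aperture": [0,0,0]}' | tr '\n' ' ';
```

```text
clock: 8.43 position: [0.5679, 0.0604, 0.1877] ee_rot: [0.176, 0.984, 0.0, -0.0] ft_force: [-0.1, -0.2, -0.9] grip_width: 0.411 grasp_force: 51.3 clock: 8.8 position: [0.568, 0.0606, 0.1853] ee_rot: [0.176, 0.984, 0.0, 0.0] ft_force: [-3.3, -0.2, 7.0] grip_width: 0.407 grasp_force: 52.2
```

```bash
for i in 1; do python3 -m jog '{"drx": [0,0],"dry": [0,0],"drz": [0,0],"tx": [0,0],"ty": [0,0],"tz": [0.0005,0.001],"aperture": [0,0]}' | tr '\n' ' '; done; python3 -m jog '{"drx": [0,0],"dry": [0,0],"drz": [0,0],"tx": [0,0],"ty": [0,0],"tz": [0.0005,0.001],"aperture": [0,0]}' | tr '\n' ' '
```

```text
clock: 9.05 position: [0.568, 0.0605, 0.1839] ee_rot: [0.176, 0.984, 0.0, 0.0] ft_force: [-0.9, 0.5, 1.7] grip_width: 0.412 grasp_force: 51.9 clock: 9.3 position: [0.5678, 0.0604, 0.1825] ee_rot: [0.176, 0.984, -0.0, -0.0] ft_force: [-1.7, 0.4, 1.1] grip_width: 0.409 grasp_force: 51.7
```

```bash
python3 -m jog '{"drx": [0,0,0,0],"dry": [0,0,0,0],"drz": [0,0,0,0],"tx": [0,0,0,0],"ty": [0,0,0,0],"tz": [0.0015,0.003,0.0045,0.006],"aperture": [0,0,0,0]}' | tr '\n' ' '; python3 -m jog '{"drx": [0,0,0],"dry": [0,0,0],"drz": [0,0,0],"tx": [0,0,0],"ty": [0,0,0],"tz": [0.0015,0.003,0.004],"aperture": [0,0,0]}' | tr '\n' ' '; python3 -m jog '{"drx": [0,0],"dry": [0,0],"drz": [0,0],"tx": [0,0],"ty": [0,0],"tz": [0.001,0.0015],"aperture": [0,0]}' | tr '\n' ' '
```

```text
clock: 9.8 position: [0.5679, 0.0604, 0.1767] ee_rot: [0.176, 0.984, 0.0, -0.0] ft_force: [-0.9, -0.2, 1.2] grip_width: 0.407 grasp_force: 51.7 clock: 10.18 position: [0.5678, 0.0604, 0.1726] ee_rot: [0.176, 0.984, 0.0, -0.0] ft_force: [-1.6, 0.4, 1.4] grip_width: 0.411 grasp_force: 51.7 clock: 10.42 position: [0.5679, 0.0604, 0.1712] ee_rot: [0.176, 0.984, 0.0, -0.0] ft_force: [0.4, 1.0, 0.3] grip_width: 0.408 grasp_force: 51.6
```

```bash
python3 -m jog '{"drx": [0,0,0],"dry": [0,0,0],"drz": [0,0,0],"tx": [0,0,0],"ty": [0,0,0],"tz": [0.0005,0.001,0.0015],"aperture": [0,0,0]}' | tr '\n' ' '; python3 -m jog '{"drx": [0,0],"dry": [0,0],"drz": [0,0],"tx": [0,0],"ty": [0,0],"tz": [0.0005,0.001],"aperture": [0,0]}' | tr '\n' ' '
```

```text
clock: 10.8 position: [0.5679, 0.0604, 0.1697] ee_rot: [0.176, 0.984, 0.0, -0.0] ft_force: [-1.8, 0.5, 1.3] grip_width: 0.404 grasp_force: 51.6 clock: 11.05 position: [0.568, 0.0604, 0.1697] ee_rot: [0.177, 0.984, 0.0, 0.0] ft_force: [-6.8, 0.4, 12.1] grip_width: 0.407 grasp_force: 52.7
```

Contact came at the expected height, so the crank is home. I'll hold briefly, ease off, let go, lift and check.

```bash
python3 -m jog '{"drx": [0,0,0,0,0,0,0,0,0,0,0],"dry": [0,0,0,0,0,0,0,0,0,0,0],"drz": [0,0,0,0,0,0,0,0,0,0,0],"tx": [0,0,0,0,0,0,0,0,0,0,0],"ty": [0,0,0,0,0,0,0,0,0,0,0],"tz": [0,-0.0005,-0.001,-0.001,-0.001,-0.001,-0.02,-0.06,-0.09,-0.1,-0.1],"aperture": [0,0,0,0.6,0.7,0.7,0.7,0.7,0.7,0.7,0.7]}' 30| tr '\n' ' '; python3 - <<'E'
from h import *
T=pose();print(T.round(4));im=manip.camera("wrist"); cv2.imwrite("pics/w4.png",im)
for t in ["crank"]:
    for r in manip.outline_of("wrist",t)[:1]: print(t,r["confidence"],r["bbox"])
c=lambda p:proj("wrist",T[:3,:3]@np.r_[p[0],p[1],0]+np.r_[.5679,.0604,p[2]],T).round(1)
print("expect hub top",c((0,0.0016,.189)),"knob top",c((.085,.0016,.225)))
E
```

```text
clock: 12.42 position: [0.568, 0.0604, 0.2686] ee_rot: [0.176, 0.984, 0.0, 0.0] ft_force: [-0.1, 0.3, -0.3] grip_width: 0.7 grasp_force: 0.0 [[-9.377e-01  3.474e-01  3.000e-04  5.680e-01]
 [ 3.474e-01  9.377e-01  2.000e-04  6.040e-02]
 [-2.000e-04  3.000e-04 -1.000e+00  2.686e-01]
 [ 0.000e+00  0.000e+00  0.000e+00  1.000e+00]]
crank 0.61 [251.5, 75.7, 300.6, 243.4]
expect hub top [275.4 221. ] knob top [275.5  97.1]
```

View pics/w4.png

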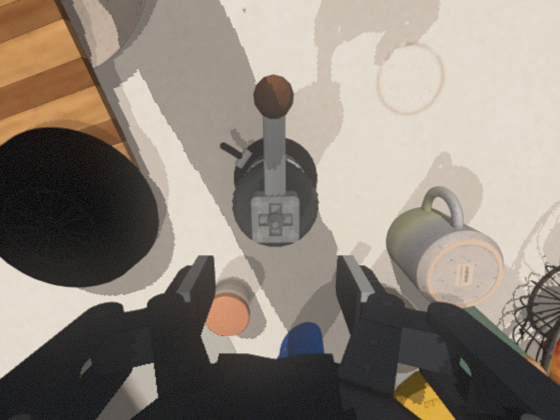

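The crank sits straight, with the hub at (275,220) and the knob at (273,97). Both match the pixels predicted for home. Next I'll grip the knob.

```bash
python3 -m jog '{"drx": [0,0,0,0,0,0,0,0,0,0,0,0],"dry": [0,0,0,0,0,0,0,0,0,0,0,0],"drz": [0,0,0,0,0,0,0,0,0,0,0,0],"tx": [0.04,0.085,0.085,0.085,0.085,0.085,0.085,0.085,0.085,0.085,0.085,0.085],"ty": [-0.0005,-0.0008,-0.0008,-0.0008,-0.0008,-0.0008,-0.0008,-0.0008,-0.0008,-0.0008,-0.0008,-0.0008],"tz": [0,0,0.03,0.06,0.074,0.074,0.074,0.074,0.074,0.074,0.074,0.074],"aperture": [0.7,0.7,0.7,0.7,0.7,0.7,0,0,0,0,0,0]}' 25| tr '\n' ' '; python3 - <<'E'
from h import *
print(manip.get_obs()["joint_pos"].round(2) if hasattr(manip.get_obs()["joint_pos"],"round") else manip.get_obs()["joint_pos"])
for a,b in ((0,1.6),(1.6,3.2)):
    print(';'.join(f"0 0 0 {.085*(np.cos(t)-np.cos(a)):.4f} {.085*(np.sin(t)-np.sin(a)):.4f} 0 0" for t in np.linspace(a,b,17)[1:]))
E
```

```text
clock: 14.02 position: [0.4881, 0.0892, 0.195] ee_rot: [0.176, 0.984, 0.0, 0.0] ft_force: [1.0, 1.4, 2.5] grip_width: 0.279 grasp_force: 24.8 [-0.52  0.07  0.26  1.86 -0.02  1.22  0.96]
0 0 0 -0.0004 0.0085 0 0;0 0 0 -0.0017 0.0169 0 0;0 0 0 -0.0038 0.0251 0 0;0 0 0 -0.0067 0.0331 0 0;0 0 0 -0.0104 0.0408 0 0;0 0 0 -0.0148 0.0480 0 0;0 0 0 -0.0200 0.0548 0 0;0 0 0 -0.0258 0.0610 0 0;0 0 0 -0.0322 0.0666 0 0;0 0 0 -0.0391 0.0715 0 0;0 0 0 -0.0464 0.0758 0 0;0 0 0 -0.0542 0.0792 0 0;0 0 0 -0.0623 0.0819 0 0;0 0 0 -0.0706 0.0838 0 0;0 0 0 -0.0790 0.0848 0 0;0 0 0 -0.0875 0.0850 0 0
0 0 0 -0.0085 -0.0007 0 0;0 0 0 -0.0168 -0.0022 0 0;0 0 0 -0.0250 -0.0045 0 0;0 0 0 -0.0329 -0.0077 0 0;0 0 0 -0.0404 -0.0116 0 0;0 0 0 -0.0475 -0.0162 0 0;0 0 0 -0.0542 -0.0216 0 0;0 0 0 -0.0602 -0.0275 0 0;0 0 0 -0.0656 -0.0341 0 0;0 0 0 -0.0704 -0.0411 0 0;0 0 0 -0.0744 -0.0486 0 0;0 0 0 -0.0776 -0.0565 0 0;0 0 0 -0.0800 -0.0646 0 0;0 0 0 -0.0817 -0.0730 0 0;0 0 0 -0.0824 -0.0814 0 0;0 0 0 -0.0824 -0.0899 0 0
```

The knob is gripped. I'll crank the first quarter, then check the forces.

```bash
python3 -m jog '{"drx": [0,0,0,0,0,0],"dry": [0,0,0,0,0,0],"drz": [0,0,0,0,0,0],"tx": [-0.0004,-0.0017,-0.0038,-0.0067,-0.0104,-0.0148],"ty": [0.0085,0.0169,0.0251,0.0331,0.0408,0.048],"tz": [0,0,0,0,0,0],"aperture": [0,0,0,0,0,0]}' | tr '\n' ' '
```

```text
clock: 14.78 position: [0.5188, 0.1296, 0.1948] ee_rot: [0.176, 0.984, 0.0, -0.0] ft_force: [-1.0, -2.1, 2.9] grip_width: 0.277 grasp_force: 25.2
```

```bash
python3 -m jog '{"drx": [0,0,0,0,0,0,0,0,0,0,0],"dry": [0,0,0,0,0,0,0,0,0,0,0],"drz": [0,0,0,0,0,0,0,0,0,0,0],"tx": [-0.0052,-0.011,-0.0174,-0.0243,-0.0316,-0.0394,-0.0475,-0.0558,-0.0642,-0.0727,-0.0727],"ty": [0.0068,0.013,0.0186,0.0235,0.0278,0.0312,0.0339,0.0358,0.0368,0.037,0.037],"tz": [0,0,0,0,0,0,0,0,0,0,0],"aperture": [0,0,0,0,0,0,0,0,0,0,0]}' | tr '\n' ' '
```

```text
clock: 16.15 position: [0.6008, 0.1397, 0.1954] ee_rot: [0.176, 0.984, 0.001, 0.001] ft_force: [0.0, 4.4, 6.1] grip_width: 0.278 grasp_force: 27.2
```

```bash
python3 -m jog '{"drx": [0,0,0,0,0,0,0,0],"dry": [0,0,0,0,0,0,0,0],"drz": [0,0,0,0,0,0,0,0],"tx": [-0.0085,-0.0168,-0.025,-0.0329,-0.0404,-0.0475,-0.0542,-0.0602],"ty": [-0.0007,-0.0022,-0.0045,-0.0077,-0.0116,-0.0162,-0.0216,-0.0275],"tz": [0,0,0,0,0,0,0,0],"aperture": [0,0,0,0,0,0,0,0]}' | tr '\n' ' '
```

```text
clock: 17.15 position: [0.6484, 0.0937, 0.1959] ee_rot: [0.176, 0.984, 0.002, 0.002] ft_force: [4.3, 4.3, 4.8] grip_width: 0.279 grasp_force: 26.3
```

```bash
python3 -m jog '{"drx": [0,0,0,0,0,0,0,0,0,0],"dry": [0,0,0,0,0,0,0,0,0,0],"drz": [0,0,0,0,0,0,0,0,0,0],"tx": [-0.0054,-0.0102,-0.0142,-0.0174,-0.0198,-0.0215,-0.0222,-0.0222,-0.0222,-0.0222],"ty": [-0.0066,-0.0136,-0.0211,-0.029,-0.0371,-0.0455,-0.0539,-0.0624,-0.0624,-0.0624],"tz": [0,0,0,0,0,0,0,0,0,0],"aperture": [0,0,0,0,0,0,0,0,0,0]}' | tr '\n' ' '; python3 - <<'E'
from h import *
p=pose()[:3,3]-np.r_[.5679,.0604,0]; print(np.degrees(np.arctan2(p[1],p[0])),np.hypot(*p[:2]))
E
```

```text
clock: 18.4 position: [0.6479, 0.0248, 0.1961] ee_rot: [0.177, 0.984, 0.0, 0.003] ft_force: [5.2, -3.1, 5.6] grip_width: 0.284 grasp_force: 25.4 -24.023034709553176 0.08753610468650162
```

```bash
python3 -m jog '{"drx": [0,0,0,0,0,0,0,0,0,0],"dry": [0,0,0,0,0,0,0,0,0,0],"drz": [0,0,0,0,0,0,0,0,0,0],"tx": [0,0,0,0,0,0,0.04,0.08,0.08,0.08],"ty": [0,0,0,0,0,0,0,0,0,0],"tz": [0,0,0,-0.03,-0.07,-0.1,-0.1,-0.1,-0.1,-0.1],"aperture": [0.5,0.7,0.7,0.7,0.7,0.7,0.7,0.7,0.7,0.7]}' | tr '\n' ' '; python3 - <<'E'
from h import *
T=pose();print(T[:3,3]);im=manip.camera("wrist"); cv2.imwrite("pics/w5.png",im)
a=np.radians(-24.5)
for n,p in dict(hub=(0,0,.189),knob=(.085*np.cos(a),.085*np.sin(a),.225)).items():
    print(n,proj("wrist",np.r_[.5679,.0604,0]+p,T).round(1), proj("wrist",np.r_[.5679,.0604,.01]+p,T).round(1))
E
```

```text
clock: 19.65 position: [0.5707, 0.0532, 0.295] ee_rot: [0.176, 0.984, 0.0, 0.0] ft_force: [0.2, -0.9, -0.1] grip_width: 0.702 grasp_force: 0.0 [0.57074716 0.05323074 0.29497112]
hub [280.4 205.6] [280.6 208.8]
knob [272.9 320. ] [272.8 328. ]
```

View pics/w5.png

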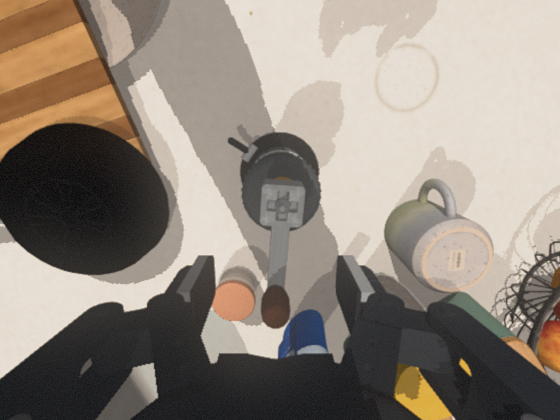

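The picture shows the hub at (283,206) and the knob near (275,305), close to the pixels predicted for home. The mug and jar are where they were. I'll press gently on the hub top with the fingers 25 mm apart, straddling the nose, to confirm it's seated.

```bash
python3 -m jog '{"drx": [0,0,0,0,0,0,0],"dry": [0,0,0,0,0,0,0],"drz": [0,0,0,0,0,0,0],"tx": [0.0051,0.0051,0.0051,0.0051,0.0051,0.0051,0.0051],"ty": [0.0058,0.0058,0.0058,0.0058,0.0058,0.0058,0.0058],"tz": [0,0.04,0.08,0.095,0.1,0.102,0.102],"aperture": [0.3,0.3,0.3,0.3,0.3,0.3,0.3]}' | tr '\n' ' '; python3 -m jog '{"drx": [0,0],"dry": [0,0],"drz": [0,0],"tx": [0,0],"ty": [0,0],"tz": [0.001,0.002],"aperture": [0.3,0.3]}' | tr '\n' ' '
```

```text
clock: 20.58 position: [0.5683, 0.0606, 0.1939] ee_rot: [0.176, 0.984, 0.0, 0.001] ft_force: [-0.4, -0.4, 0.4] grip_width: 0.3 grasp_force: 0.0 clock: 20.82 position: [0.5679, 0.0606, 0.1912] ee_rot: [0.176, 0.984, 0.0, 0.0] ft_force: [-0.5, 0.2, 0.7] grip_width: 0.299 grasp_force: 0.0
```

```bash
for i in 1; do python3 -m jog '{"drx": [0,0],"dry": [0,0],"drz": [0,0],"tx": [0,0],"ty": [0,0],"tz": [0.001,0.002],"aperture": [0.3,0.3]}' | tr '\n' ' ';python3 -m jog '{"drx": [0,0],"dry": [0,0],"drz": [0,0],"tx": [0,0],"ty": [0,0],"tz": [0.001,0.0015],"aperture": [0.3,0.3]}' | tr '\n' ' '; done
```

```text
clock: 21.08 position: [0.5677, 0.0606, 0.189] ee_rot: [0.176, 0.984, 0.0, -0.0] ft_force: [-3.2, -0.8, 6.5] grip_width: 0.298 grasp_force: 3.1 clock: 21.32 position: [0.5677, 0.0606, 0.1888] ee_rot: [0.177, 0.984, 0.0, 0.0] ft_force: [-7.8, -1.2, 17.0] grip_width: 0.302 grasp_force: 8.1
```

Contact came at z = 0.189, exactly the home height. I'll lift off and hand in.

```bash
python3 -m jog '{"drx": [0,0,0,0,0,0],"dry": [0,0,0,0,0,0],"drz": [0,0,0,0,0,0],"tx": [0,0,0,0,0,0],"ty": [0,0,0,0,0,0],"tz": [-0.02,-0.07,-0.11,-0.12,-0.12,-0.12],"aperture": [0.3,0.3,0.3,0.3,0.3,0.3]}' | tr '\n' ' '; python3 - <<'E'
from h import *
manip.camera("top"); print([(t,r["bbox"]) for t in ("mug","copper_jar","crank") for r in manip.outline_of("top",t)[:1]])
print(manip.hand_in())
E
```

```text
clock: 22.08 position: [0.5672, 0.0605, 0.3057] ee_rot: [0.176, 0.984, -0.0, -0.001] ft_force: [-0.1, -0.3, -0.5] grip_width: 0.303 grasp_force: 0.0 [('mug', [216.2, 118.9, 261.2, 176.8])]
the job is handed in; nothing more can be done
None
```

The crank is on the mill's splines and seated on the shoulder, the burrs were cranked clockwise about 3.2 rad, and the crank is released. The job was handed in at about 22 s, and the hand-in returned no verdict.

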